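Run a fingertip round the lid edge to snap it shut

ROBOT

A 7-joint arm with a two-finger parallel gripper is mounted at the origin on the work surface. World frame = base frame: x ahead of the robot, y to its left, z up, the work surface at z = 0. Lengths are in m, angles in rad, forces in N, time in s.
With the tool pointing down it reaches from about 0.425 to 0.95 m from the base axis. Payload 4.7 kg.
Tool frame: the origin (TCP) lies between the finger pads, 19 mm behind the fingertips; this is the grasp point; z points along the fingers, y is the line along which they close (so a half turn about z gives the same grasp; the last joint's range is limited). The gripper opens to 85 mm and grips with 20 to 120 N. Pads are 22 mm wide; open, the fingers measure 114 mm over their backs; the gripper's body (76 mm by 85 mm) begins 54 mm behind the grasp point. The pads swing forward as they close: fully open they stand 13 mm farther back than shut.
Start: joints at [1.112, 0.469, -0.049, 1.532, 0.024, 1.141, -0.082], TCP at [0.281, -0.614, 0.25] pointing down, gripper open.
Joint ranges: [-2.59, 2.59], [-0.33, 1.99], [-1.39, 1.29], [0.1, 2.45], [-1.04, 4.18], [0.21, 1.99], [-2.66, 2.66]. Speed limits (rad/s): [2.57, 2.57, 3.14, 3.14, 3.14, 3.14, 3.14].

INTERFACE

Orientations are given as [roll, pitch, yaw] about the fixed x, y, z axes, in that order (R = Rz(yaw) Ry(pitch) Rx(roll)).
In Python, from plant import robot gives the robot as it stands. Calls block until the motion is done:
- robot.goto(position, orientation): joint-space move of the TCP to a pose.
- robot.move_straight(position, vel=0.15, attitude=None, contact_N=None): straight line of the TCP; attitude=None keeps the orientation; vel is the mean speed in m/s. With contact_N (N) it stops when the force on the tool has changed by that much, and returns True; else False.
- robot.move_joints(angles): joint-space move.
- robot.grip(opening, strength=None): opening from 0.0 (shut) to 1.0 (fully open); strength is the grip in N (None keeps the last); returns when the fingers have stopped.
- robot.sleep(seconds).
- robot.inverse_kinematics(position, orientation): joint angles nearest the present ones, or None.
- robot.sense(): the state.
- robot.grab_frame(name): name is "scene" or "top" or "wrist"; returns a dict with "image" (480x640x3 uint8, red, green, blue), "range_z" (480x640 float32, m along the optical axis (not along the pixel's ray), 0 where there is no reading), "fx", "fy", "cx", "cy" (pixels), "R" (3x3) and "t" (3): a world point X has camera coordinates R X + t. Camera axes: x right, y down, z forward; pixel columns grow to the right and rows downward; lengths in m; the calibration is good to about 2 mm. A picture is of the moment at which its call begins.
A pose or a line that the arm cannot do raises robot.IKError and nothing moves.
- robot.close_job(): hands the job in; it is judged then, once.
The state is a dict: "t": time; "joint_pos": joint angles; "joint_velocities": joint speeds; "effort": joint torques, N m; "tcp_pos": TCP position; "tcp_rot": TCP orientation; "wrist_force": force on the tool from outside, world axes, zero at the start; "torque": the same for the moment, N m; "opening": opening from 0.0 (shut) to 1.0 (fully open); "gripper_force": force on a finger pad.
Only numpy, scipy, OpenCV 4.12 (cv2) and the standard library are available. Lean on these libraries where they do the work, as an engineer would, in place of code of your own. Each camera call takes 0.05 s, during which the arm holds its last target. There are 200 camera calls.

TASK

Close the lid of the white tray tower by running your fingertips along its row of blue tabs in one pass: start at the orange clip, follow the front edge, go round the corner and on along the right edge, pressing each tab fully home in turn without lifting your fingers away from the edge on the way. Press gently, do not grip, lift or shove the tower, leave the mallet, the pegs and the ramekin as they are, and finish with the hand clear.

Things in the scene. Friction and masses are not known exactly. Their poses are not given: they have to be found in the camera images.
- tower: Loose tower (3.4 kg) of three white polypropylene trays clipped together under a flat white lid: 190 deep (x), 280 wide (y), lid's top 165 above the sideboard. Origin: centre of its underside; its -x side faces roughly the robot, +y is to the robot's left. Six blue tabs stand on the lid in an L: 1 to 4 along the front (-x) edge, 5 and 6 along the right (-y) edge.
- clip (a point): Top of the orange clip (36 x 6) on the left end of the lid at its front corner, where the row of tabs begins; 2 above the lid's top
- tab1_top (a point): Centre of the flat top (20 long) of blue tab 1, counted from the clip; in the tower's frame x -81, y 105. It moves down with the tab: 9 above the lid when up, 3 when home. The tab is 18 wide, 58 long along the lid's edge, with 25 degree ramps down to the lid at both ends, so a shut fingertip can slide onto it
- tab1 (a joint): how far tab 1 is pressed down: 0 m = up, 0.006 m = fully home against its stop; starts within 0.0012. About 3 N of friction, no spring: it stays where it is left
- tab2_top (a point): Centre of the flat top (20 long) of blue tab 2, counted from the clip; in the tower's frame x -81, y 43. It moves down with the tab: 9 above the lid when up, 3 when home. The tab is 18 wide, 58 long along the lid's edge, with 25 degree ramps down to the lid at both ends, so a shut fingertip can slide onto it
- tab2 (a joint): how far tab 2 is pressed down: 0 m = up, 0.006 m = fully home against its stop; starts within 0.0012. About 3 N of friction, no spring: it stays where it is left
- tab3_top (a point): Centre of the flat top (20 long) of blue tab 3, counted from the clip; in the tower's frame x -81, y -19. It moves down with the tab: 9 above the lid when up, 3 when home. The tab is 18 wide, 58 long along the lid's edge, with 25 degree ramps down to the lid at both ends, so a shut fingertip can slide onto it
- tab3 (a joint): how far tab 3 is pressed down: 0 m = up, 0.006 m = fully home against its stop; starts within 0.0012. About 3 N of friction, no spring: it stays where it is left
- tab4_top (a point): Centre of the flat top (20 long) of blue tab 4, counted from the clip; in the tower's frame x -81, y -81. It moves down with the tab: 9 above the lid when up, 3 when home. The tab is 18 wide, 58 long along the lid's edge, with 25 degree ramps down to the lid at both ends, so a shut fingertip can slide onto it
- tab4 (a joint): how far tab 4 is pressed down: 0 m = up, 0.006 m = fully home against its stop; starts within 0.0012. About 3 N of friction, no spring: it stays where it is left
- tab5_top (a point): Centre of the flat top (20 long) of blue tab 5, counted from the clip; in the tower's frame x -30, y -126. It moves down with the tab: 9 above the lid when up, 3 when home. The tab is 18 wide, 58 long along the lid's edge, with 25 degree ramps down to the lid at both ends, so a shut fingertip can slide onto it
- tab5 (a joint): how far tab 5 is pressed down: 0 m = up, 0.006 m = fully home against its stop; starts within 0.0012. About 3 N of friction, no spring: it stays where it is left
- tab6_top (a point): Centre of the flat top (20 long) of blue tab 6, counted from the clip; in the tower's frame x 32, y -126. It moves down with the tab: 9 above the lid when up, 3 when home. The tab is 18 wide, 58 long along the lid's edge, with 25 degree ramps down to the lid at both ends, so a shut fingertip can slide onto it
- tab6 (a joint): how far tab 6 is pressed down: 0 m = up, 0.006 m = fully home against its stop; starts within 0.0012. About 3 N of friction, no spring: it stays where it is left
- green_a: green plastic tent peg (125 x 30 x 12) lying on the lid, towards its left half; leave alone. Origin: underside of its shaft
- ramekin: small glass ramekin (68 across, 38 high) standing on the lid, nearer its far right; leave alone. Origin: centre of its underside
- green_b: green plastic tent peg (125 x 30 x 12) lying on the sideboard to the right; leave alone. Origin: underside of its shaft
- green_c: green plastic tent peg (125 x 30 x 12) lying on the sideboard to the right; leave alone. Origin: underside of its shaft
- green_d: green plastic tent peg (125 x 30 x 12) lying on the sideboard to the right; leave alone. Origin: underside of its shaft
- steel_a: stainless tent peg (160 long, 8 thick, hooked end) lying on the sideboard to the right; leave alone. Origin: underside of its shaft
- steel_b: stainless tent peg (160 long, 8 thick, hooked end) lying on the sideboard to the right; leave alone. Origin: underside of its shaft
- mallet: red aluminium mallet, 270 long, head 40 thick, lying on the sideboard to the right; leave alone. Origin: under the middle of its handle

How it is judged:
By the outcome, as a careful person would: the job done as asked, in the order asked, and still so for the second after the job is handed in, with the robot touching nothing.
It also fails if it takes over 51 s, if anything falls off the work surface, if the arm or the gripper's body presses on something with over 40 N, if the wrist force passes 120 N, or if a joint passes its speed limit or range.

## Working session

There is one attempt and no reset: what is moved stays moved. The work goes in short steps, each a Python script; the robot and the scene stay as the last script left them, time stands still between calls to the robot, and variables do not carry over. Pictures are saved under pics/ and viewed, at most 10 in all, crops included, and the job is handed in when it is done.

```bash
ls; mkdir -p pics
python3 - <<'E'
from plant import robot
import cv2,numpy as np
s=robot.sense(); print({k:np.round(v,3) for k,v in s.items()})
for n in("top","scene"):
    f=robot.grab_frame(n); np.savez(n+'.npz',**f)
    cv2.imwrite(f'pics/{n}0.png',f['image'][:,:,::-1]); print(n,f['fx'],f['cx'],f['cy'],f['R'].round(3).tolist(),f['t'].round(3))
E
```

```text
pics
{'t': np.float64(0.0), 'joint_pos': array([ 1.112,  0.469, -0.049,  1.534,  0.024,  1.141, -0.082]), 'joint_velocities': array([-0.001,  0.001, -0.001,  0.001, -0.   ,  0.001, -0.   ]), 'effort': array([-0.0000e+00, -5.1031e+01, -4.7000e-02, -2.3772e+01,  1.1000e-02,
        8.0000e-03, -0.0000e+00]), 'tcp_pos': array([ 0.281, -0.613,  0.249]), 'tcp_rot': array([-3.14,  0.  ,  0.43]), 'wrist_force': array([ 0.517,  0.439, -0.132]), 'torque': array([-0.02 ,  0.016,  0.018]), 'gripper_force': np.float64(0.0), 'opening': np.float64(0.997)}
top 621.7425594833303 327.68990284419027 236.894028140238 [[0.002, -1.0, 0.005], [-0.981, -0.003, -0.193], [0.193, -0.005, -0.981]] [-0.082  0.559  1.3  ]
scene 599.5635521760569 325.71944274752303 246.619067114213 [[0.278, 0.96, -0.009], [0.624, -0.188, -0.758], [-0.73, 0.206, -0.652]] [-0.09  -0.271  1.902]
```

View pics/top0.png

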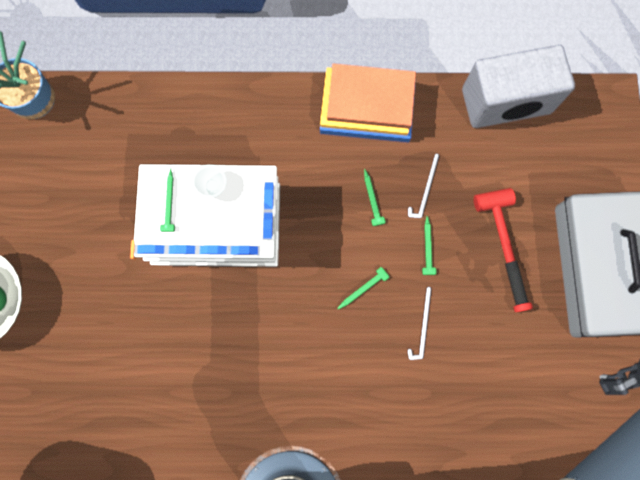

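View pics/scene0.png

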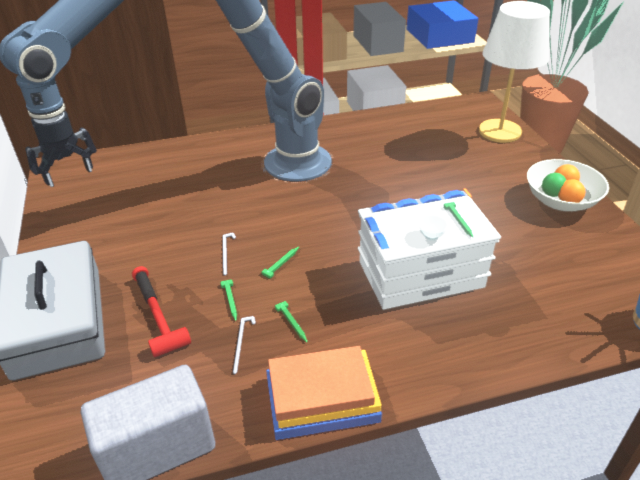

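The top view shows the blue tabs at rows ≈250, columns 150–243 (front), and at (268,195) and (267,226) (right edge). The orange clip is at (133,249), the peg at (168,200) and the ramekin at (210,182). The scene view confirms the same layout, and the arm is well clear on the right.

```bash
cat > loc.py <<'E'
import cv2,numpy as np
M=np.array([[-81,105],[-81,43],[-81,-19],[-81,-81],[-30,-126],[32,-126]])/1e3
def ray(f,uv,z):
    d=np.array([(uv[0]-f['cx'])/f['fx'],(uv[1]-f['cy'])/f['fy'],1]); R,t=f['R'],f['t']
    o=-R.T@t; d=R.T@d; return o+d*(z-o[2])/d[2]
def blobs(f,lo,hi,amin,box):
    h=cv2.cvtColor(f['image'],cv2.COLOR_RGB2HSV); m=cv2.inRange(h,lo,hi)
    n,l,s,c=cv2.connectedComponentsWithStats(m)
    x0,y0,x1,y1=box
    return [(c[i],s[i],l==i) for i in range(1,n) if s[i,4]>=amin and x0<c[i][0]<x1 and y0<c[i][1]<y1]
def fit(P,Q):  # rigid 2D Q = R P + t
    p,q=P.mean(0),Q.mean(0); a=P-p; b=Q-q
    th=np.arctan2((a[:,0]*b[:,1]-a[:,1]*b[:,0]).sum(),(a*b).sum())
    R=np.array([[np.cos(th),-np.sin(th)],[np.sin(th),np.cos(th)]]); return th,R,q-R@p
E
python3 - <<'E'
from loc import *
for n,box in(("top",(120,150,300,275)),("scene",(340,180,510,310))):
    f=np.load(n+'.npz'); print(n)
    B=blobs(f,(105,120,80),(125,255,255),15,box)
    Q=[]
    for c,s,l in B:
        p=ray(f,c,.171); Q.append(p); d=f['range_z'][l]; d=np.median(d[d>0])
        X=f['R'].T@(np.array([(c[0]-f['cx'])/f['fx']*d,(c[1]-f['cy'])/f['fy']*d,d])-f['t'])
        print('tab',c.round(1),s,p.round(4),X.round(4))
    Q=np.array(Q)[:,:2]
    if len(Q)==6:
        fr=Q[np.argsort(Q[:,0] if 1 else 0)]; F=fr[:4]; F=F[np.argsort(-F[:,1])]; S=fr[4:]
        Q=np.vstack([F,S]); th,R,t=fit(M,Q); print('yaw',th,'t',t,'res mm',((Q-(M@R.T+t))*1e3).round(1).tolist())
        for nm,lo,hi,z in(('orange',(8,150,120),(22,255,255),.167),('green',(45,100,60),(85,255,255),.175)):
            for c,s,l in blobs(f,lo,hi,4,box):
                v,u=np.nonzero(l); W=np.array([ray(f,q,z)[:2] for q in zip(u,v)]); T=(W-t)@R
                print(nm,c.round(1),s,'tower mm',(T.mean(0)*1e3).round(1),(T.min(0)*1e3).round(1),(T.max(0)*1e3).round(1))
E
```

```text
top
tab [268.3 195.6] [264 183   9  26 211] [0.6207 0.0396 0.171 ] [0.6204 0.0395 0.1722]
tab [267.5 225. ] [264 213   9  25 200] [0.5602 0.0399 0.171 ] [0.56   0.0399 0.1717]
tab [156.1 249.5] [140 245  24   8  92] [0.5098 0.2592 0.171 ] [0.5098 0.2592 0.1709]
tab [188.4 249.8] [176 246  19   8  89] [0.5094 0.1953 0.171 ] [0.5096 0.1956 0.17  ]
tab [217.  249.9] [201 246  26   8 123] [0.5093 0.1389 0.171 ] [0.5091 0.1387 0.172 ]
tab [246.1 249.8] [231 246  27   8 167] [0.5097 0.0813 0.171 ] [0.5095 0.0812 0.1722]
yaw 0.014648792030259013 t [0.58967608 0.16050327] res mm [[2.6, -5.1], [1.4, -7.0], [0.3, -1.4], [-0.1, 3.0], [-1.4, 5.9], [-2.8, 4.6]]
orange [130.8 241.5] [130 240   2   4   4] tower mm [-61.1 152. ] [-64.1 151.4] [-58.  153.3]
orange [131.6 255.9] [130 249   6  11  20] tower mm [-90.1 148.9] [-96.4 141.9] [-76.2 152.7]
green [168.3 206. ] [161 171  13  60 316] tower mm [ 9.  78.1] [-40.3  66.9] [81.6 91. ]
scene
tab [452.7 193.9] [444 190  20   8  86] [0.5164 0.2698 0.171 ] [0.5154 0.2704 0.1703]
tab [429.  198.3] [421 195  20   8  80] [0.5162 0.2072 0.171 ] [0.5148 0.2079 0.1699]
tab [404.8 202.6] [397 199  20   8  84] [0.5157 0.1445 0.171 ] [0.5138 0.1454 0.1695]
tab [381.9 206.7] [372 203  22   9 116] [0.5151 0.0859 0.171 ] [0.5139 0.0864 0.17  ]
tab [371.9 223.8] [366 218  12  13  97] [0.57   0.0413 0.171 ] [0.5693 0.0416 0.1703]
tab [378.9 237.7] [375 233   9  15  54] [0.6218 0.0394 0.171 ] [0.6216 0.0395 0.1708]
yaw -0.007052051912382692 t [0.59644266 0.16498662] res mm [[0.2, -0.7], [0.5, -1.4], [0.4, -2.1], [0.2, 1.4], [4.5, 2.1], [-5.8, 0.7]]
green [457.8 215.5] [445 203  27  32 130] tower mm [ 5.7 76.3] [-45.   64.8] [76.7 87. ]
```

Run:
```python
from loc import *
for n,box in(("top",(120,150,300,275)),("scene",(340,180,510,310))):
    f=np.load(n+'.npz'); im=f['image'].astype(int)
    m=((im[:,:,2]-im[:,:,0]>45)).astype(np.uint8)
    k,l,s,c=cv2.connectedComponentsWithStats(m); Q=[]
    for i in range(1,k):
        if s[i,4]<15 or not(box[0]<c[i][0]<box[2] and box[1]<c[i][1]<box[3]): continue
        v,u=np.nonzero(l==i); (r,wh,a)=cv2.minAreaRect(np.c_[u,v].astype(np.float32))
        print(s[i],c[i].round(1),np.round(r,1),np.round(wh,1)); Q.append(ray(f,r,.170)[:2])
    Q=np.array(Q); print(n,len(Q))
    if len(Q)==6:
        fr=Q[np.argsort(Q[:,0])]; F=fr[:4]; F=F[np.argsort(-F[:,1])]
        Q=np.vstack([F,fr[4:]]); th,R,t=fit(M,Q); print('yaw',th,'t',t,'res mm',((Q-(M@R.T+t))*1e3).round(1).tolist())
f=np.load('top.npz')
a=cv2.resize(f['image'][155:275,120:290,::-1],None,fx=4,fy=4,interpolation=0)
g=np.load('scene.npz'); b=cv2.resize(g['image'][180:310,350:510,::-1],None,fx=4,fy=4,interpolation=0)
cv2.imwrite('pics/c1.png',a); cv2.imwrite('pics/c2.png',b)
```

```text
[264 182  10  28 269] [268.4 195.5] [268.5 195.5] [27.  9.]
[263 212  10  27 263] [267.5 225. ] [267.5 225. ] [26.  9.]
[137 245  28   9 250] [150.4 249. ] [150.5 249. ] [ 8. 27.]
[168 245  28   9 245] [181.3 249. ] [181.5 249. ] [ 8. 27.]
[199 245  28  10 248] [212.6 249.3] [212.5 249.5] [ 9. 27.]
[230 245  28  10 252] [243.6 250. ] [243.5 249.5] [ 9. 27.]
top 6
yaw -0.009721777776039678 t [0.59132877 0.16580708] res mm [[-0.5, -1.0], [0.3, -0.3], [0.1, 0.4], [0.9, 1.0], [0.2, 0.0], [-1.0, -0.1]]
[442 190  23   9 138] [453. 194.] [452.8 193.7] [ 7.3 21.8]
[419 194  23   9 135] [429.9 198.2] [429.8 197.9] [ 7.2 21.7]
[395 198  24  10 148] [406.1 202.5] [406.3 202.1] [ 7.5 22.8]
[371 203  24   9 146] [382.  206.8] [382.2 206.4] [ 7.4 23. ]
[365 217  24  32 273] [376.8 232.5] [376.9 232.3] [36.4  8.3]
scene 5
```

View pics/c1.png

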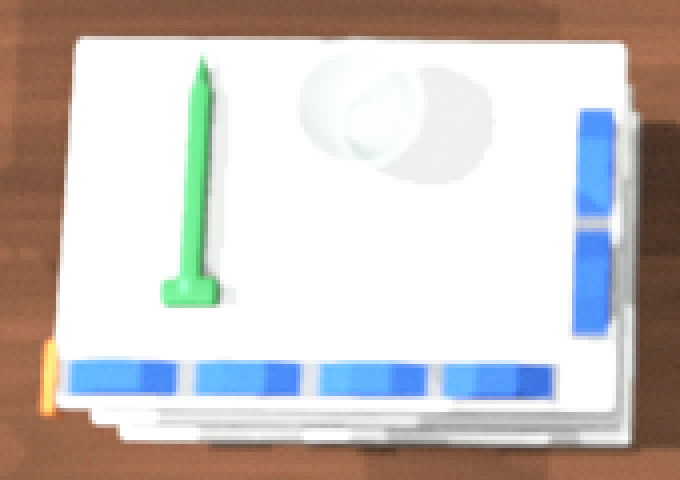

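The crop shows all six tabs clearly, with the clip at the left of tab 1 and the peg's head well behind the row. I'll shut the fingers, hover, and refine the pose with a wrist view.

Run:
```python
from plant import robot
import cv2,numpy as np
robot.grip(0.0,20)
for y in (0,np.pi/2,-np.pi/2,np.pi):
    q=robot.inverse_kinematics([.515,.16,.40],[np.pi,0,y]); print(y,None if q is None else np.round(q,2))
robot.goto([.50,.15,.42],[np.pi,0,0])
f=robot.grab_frame("wrist"); np.savez('wrist.npz',**f); cv2.imwrite('pics/w1.png',f['image'][:,:,::-1])
s=robot.sense(); print(s['t'],s['tcp_pos'],s['tcp_rot'],s['opening'],s['wrist_force'], f['t'],-f['R'].T@f['t'],f['fx'])
```

```text
0 [ 0.36  0.25 -0.91  1.6   0.2   1.39 -2.14]
1.5707963267948966 [ 0.4   0.27 -0.96  1.6   0.22  1.39 -0.59]
-1.5707963267948966 [ 0.53  0.34 -1.17  1.59  0.31  1.42  2.47]
3.141592653589793 [ 0.49  0.31 -1.11  1.59  0.28  1.41  0.93]
3.775 [0.5003701  0.14914239 0.41973865] [ 3.14143048e+00  4.18304279e-04 -1.51328266e-03] 0.0010494137723636098 [-0.49923845 -0.87636289 -0.53137948] [0.14920084 0.38205023 0.69704785] [0.57922448 0.14928286 0.54434603] 382.5067677948111
```

View pics/w1.png

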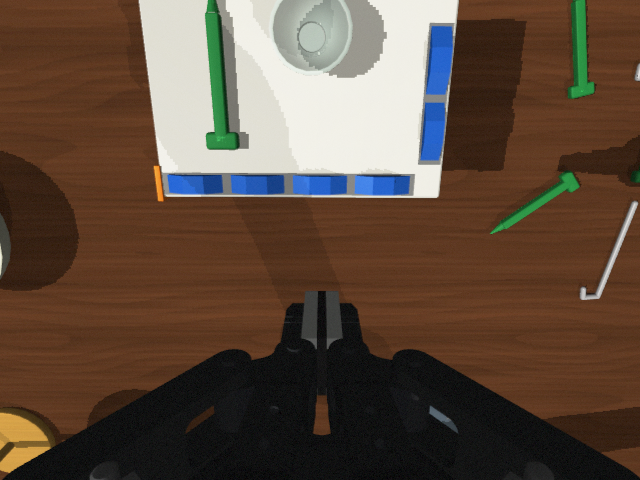

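The wrist view shows the tabs at row 184 (columns 195–382), with tabs 5 and 6 at about (433,130) and (440,60). The clip is at (159,183) and the shut fingertips at (322,295).

Run:
```python
from loc import *
f=np.load('wrist.npz'); im=f['image'].astype(int)
m=((im[:,:,2]-im[:,:,0]>45)&(im[:,:,2]>90)).astype(np.uint8)
k,l,s,c=cv2.connectedComponentsWithStats(m); Q=[]
for i in range(1,k):
    if s[i,4]<100 or not(150<c[i][0]<470 and c[i][1]<210): continue
    v,u=np.nonzero(l==i); r,wh,a=cv2.minAreaRect(np.c_[u,v].astype(np.float32))
    d=f['range_z'][v,u]; X=np.c_[(u-f['cx'])/f['fx']*d,(v-f['cy'])/f['fy']*d,d]; X=(X-f['t'])@f['R']
    print(np.round(r,1),np.round(wh,1),X.mean(0).round(4),np.percentile(X[:,2],[2,50,98]).round(4)); Q.append(ray(f,r,.170)[:2])
Q=np.array(Q);fr=Q[np.argsort(Q[:,0])]; F=fr[:4]; F=F[np.argsort(-F[:,1])]
Q=np.vstack([F,fr[4:]]); th,R,t=fit(M,Q); print('yaw',th,'t',t,'res mm',((Q-(M@R.T+t))*1e3).round(1).tolist())
for c,s,l in blobs(f,(8,120,100),(22,255,255),20,(150,160,170,205)):
    v,u=np.nonzero(l); W=np.array([ray(f,q,.167)[:2] for q in zip(u,v)]); T=(W-t)@R
    print('clip',(T.mean(0)*1e3).round(1),(T.min(0)*1e3).round(1),(T.max(0)*1e3).round(1))
# lid front edge, wrist view: white->brown at columns
for u in (230,300,420): print(u,im[186:204,u,0].tolist())
# fingertip points
d=f['range_z'][285:330,290:355]; v,u=np.mgrid[285:330,290:355]
X=np.stack([(u-f['cx'])/f['fx']*d,(v-f['cy'])/f['fy']*d,d],-1).reshape(-1,3)[d.ravel()>0]; X=(X-f['t'])@f['R']
T=X[(X[:,2]<.425)&(X[:,2]>.38)]; print(T.min(0),T.max(0),len(T))
```

```text
[439.8  60.1] [23.1 69.8] [0.6221 0.0442 0.1731] [0.1659 0.1725 0.1762]
[433.  131.1] [21.5 59.7] [0.5611 0.0448 0.1735] [0.1656 0.1721 0.1755]
[194.5 184.4] [55.3 19.7] [0.5108 0.2731 0.1722] [0.1656 0.1723 0.1755]
[257.  184.5] [54. 19.] [0.5107 0.212  0.1733] [0.1658 0.1724 0.1751]
[319.5 184.5] [19. 53.] [0.5104 0.1511 0.1727] [0.1659 0.1724 0.1753]
[381.6 185.3] [54.9 19.8] [0.51   0.0901 0.173 ] [0.1659 0.1722 0.1755]
yaw -0.004483125484777362 t [0.59097022 0.16931385] res mm [[-0.1, -0.5], [-0.1, -0.2], [0.2, 0.2], [-0.4, 0.9], [0.5, -0.1], [-0.1, -0.3]]
clip [-80.1 141.7] [-98.7 137.2] [-61.8 149.5]
230 [119, 117, 120, 119, 122, 122, 123, 126, 141, 211, 178, 85, 95, 92, 87, 89, 95, 95]
300 [56, 55, 56, 55, 54, 53, 55, 64, 121, 195, 182, 104, 83, 80, 79, 80, 78, 76]
420 [239, 240, 241, 241, 240, 239, 240, 240, 240, 239, 232, 214, 89, 83, 86, 91, 93, 97]
[0.50565833 0.13647435 0.40485575] [0.51195754 0.16147773 0.42499931] 1474
```

```bash
cat > pose.py <<'E'
import numpy as np
th=-.005; T=np.array([.5913,.1682]); RPY=[np.pi,0,th]
c,s=np.cos(th),np.sin(th)
def W(x,y,z): return [T[0]+(c*x-s*y)/1e3,T[1]+(s*x+c*y)/1e3,z]
E
python3 - <<'E'
from plant import robot
from pose import *
p=W(-81,145,.215); robot.goto(p,RPY); robot.sleep(.2)
s=robot.sense(); f0=s['wrist_force']; np.save('f0.npy',f0); print(s['tcp_pos']-p,f0)
hit=robot.move_straight(W(-81,145,.178),vel=.015,contact_N=3); s=robot.sense(); z=s['tcp_pos'][2]
print(hit,s['tcp_pos'],(s['wrist_force']-f0).round(2),s['t'])
for dz in (0,-.0004):
    robot.move_straight(W(-81,145,z+dz),vel=.01); robot.sleep(.1); s=robot.sense(); print(s['tcp_pos'][2]-z,(s['wrist_force']-f0).round(2),s['t'])
E
```

```text
[ 0.00119995 -0.00088907  0.00131226] [ 0.24193506  0.68854714 -1.06078335]
True [0.51107047 0.31356018 0.1858142 ] [-0.85 -0.75  6.16] 6.7417
2.45857923148185e-05 [-0.17 -0.66  3.1 ] 7.1
1.4556456164604992e-06 [-0.82 -1.63  6.19] 7.45
```

Contact came at a tip height of 0.1668, matching the clip (0.167), and stiffness is about 8 N/mm. Next is the front row in one slide.

```bash
cat > run.py <<'E'
from plant import robot
from pose import *
f0=np.load('f0.npy')
def slide(x,y,z,v=.03):
    robot.move_straight(W(x,y,z),vel=v); s=robot.sense(); f=s['wrist_force']-f0
    e=s['tcp_pos']-W(x,y,z); print(x,round(y),'cmd',round(z*1e3,2),'err',(e*1e3).round(2),f.round(1),round(s['t'],2))
    return f
def row(pts,cen,z):
    for p,near in pts:
        f=slide(*p,z)
        if np.hypot(f[0],f[1])>12: print('side load, stop'); break
        if f[2]>13: z+=.0004
        elif near and f[2]<7: z-=.0004
    return z
E
python3 - <<'E'
from run import *
C=[105,43,-19,-81]
ys=list(range(137,-84,-8))+[-89]
z=row([((-81,y),min(abs(y-c) for c in C)<=8) for y in ys],C,.1856); print(z)
E
```

```text
-81 137 cmd 185.6 err [0.07 0.05 0.23] [0.4 0.9 5.9] 7.87
-81 129 cmd 185.6 err [-0.06  0.91  0.24] [-0.1  5.1  3.1] 8.28
-81 121 cmd 185.6 err [-0.08  1.91  0.7 ] [-0.7  5.7  5.4] 8.7
-81 113 cmd 185.6 err [0.3  1.27 1.15] [-2.   3.7  7. ] 9.12
-81 105 cmd 185.6 err [0.43 1.12 1.18] [-0.2  3.6  8.7] 9.53
-81 97 cmd 185.6 err [0.48 1.07 1.16] [0.1 3.  8.8] 9.95
-81 89 cmd 185.6 err [ 0.2  -1.18 -0.08] [-0.5  0.   7. ] 10.37
-81 81 cmd 185.6 err [-0.23 -1.06 -0.71] [-1.3  0.3  1.4] 10.78
-81 73 cmd 185.6 err [0.02 0.23 0.25] [-0.8  0.4  0.8] 11.2
-81 65 cmd 185.6 err [0.35 2.09 1.05] [-1.1  4.   5. ] 11.62
-81 57 cmd 185.6 err [0.45 1.35 1.13] [-1.   3.2  6.4] 12.03
-81 49 cmd 185.6 err [0.71 0.84 1.19] [-0.6  2.8  8.2] 12.45
-81 41 cmd 185.6 err [0.74 0.77 1.19] [0.2 2.3 7.7] 12.87
-81 33 cmd 185.6 err [0.76 0.73 1.15] [-0.6  3.7  7.8] 13.28
-81 25 cmd 185.6 err [-0.33 -1.75 -0.87] [ 0.  -1.   0.8] 13.7
-81 17 cmd 185.6 err [-0.01 -0.36 -0.1 ] [-0.4 -1.8  1.5] 14.12
-81 9 cmd 185.6 err [0.18 1.09 0.59] [-0.6  2.9  3. ] 14.53
-81 1 cmd 185.6 err [0.39 1.12 0.56] [0.1 5.1 4. ] 14.95
-81 -7 cmd 185.6 err [0.65 1.03 1.1 ] [-0.2  2.8  8.6] 15.37
-81 -15 cmd 185.6 err [0.84 0.86 1.18] [-0.1  3.4  8.5] 15.78
-81 -23 cmd 185.6 err [0.87 0.85 1.17] [-0.9  2.5  8.5] 16.2
-81 -31 cmd 185.6 err [0.83 0.75 1.11] [-0.7  2.4  8.1] 16.62
-81 -39 cmd 185.6 err [-0.44 -1.54 -0.8 ] [-0.2 -1.   0.8] 17.03
-81 -47 cmd 185.6 err [ 0.01 -0.34 -0.06] [-0.  -1.3  1.4] 17.45
-81 -55 cmd 185.6 err [0.41 1.45 0.72] [0.3 4.7 3.8] 17.87
-81 -63 cmd 185.6 err [0.44 0.94 0.5 ] [0.8 5.  3.9] 18.28
-81 -71 cmd 185.6 err [0.78 1.02 1.1 ] [-0.6  4.1  8.1] 18.7
-81 -79 cmd 185.6 err [0.91 0.77 1.17] [0.2 2.9 8.5] 19.12
-81 -89 cmd 185.6 err [0.91 0.71 1.12] [-0.1  3.5  7.9] 19.6
0.1856
```

Run:
```python
from run import *
for x,y,z in [(-81,-97,.1856),(-81,-105,.1848),(-81,-113,.1838),(-81,-120,.1836),(-81,-126,.1836),(-77,-126,.1837),(-72,-126,.1843),(-66,-126,.1852),(-60,-126,.1856)]: f=slide(x,y,z)
C=[-30,32]; xs=list(range(-52,49,8))
z=row([((x,-126),min(abs(x-c) for c in C)<=8) for x in xs],C,.1856); print(z)
```

```text
-81 -97 cmd 185.6 err [-0.01 -1.53 -0.18] [-1.3 -1.7  4.6] 20.02
-81 -105 cmd 184.8 err [-0.35 -0.5  -0.42] [-0.6  0.   1.5] 20.43
-81 -113 cmd 183.8 err [ 0.12 -0.5   0.02] [-1.3 -1.1  2.1] 20.85
-81 -120 cmd 183.6 err [ 0.25 -0.28  0.23] [-0.5 -0.5  3.8] 21.23
-81 -126 cmd 183.6 err [ 0.23 -0.1   0.24] [-1.  -0.   5.5] 21.58
-77 -126 cmd 183.7 err [-1.76 -0.09  0.09] [-6.1 -1.2 11.1] 21.87
-72 -126 cmd 184.3 err [-0.02 -0.61 -0.44] [-0.9 -1.   1.6] 22.18
-66 -126 cmd 185.2 err [ 0.16 -0.05 -0.11] [ 0.1 -0.8  0.8] 22.53
-60 -126 cmd 185.6 err [-0.46 -0.   -0.08] [-4.3 -1.6  2.7] 22.88
-52 -126 cmd 185.6 err [-0.81  0.06 -0.3 ] [-5.1 -0.5  3.9] 23.3
-44 -126 cmd 185.6 err [-4.51 -0.22 -0.39] [-14.9  -2.3  12. ] 23.72
side load, stop
0.1856
```

Tab 5 is home, but the sharp fingertip edge is climbing its ramp with a side load. I'll ease up about 1.5 mm while staying at the tab, and check whether the tower moved.

Run:
```python
from run import *
import cv2
slide(-47.5,-126,.1862,.01); slide(-46,-126,.1868,.01)
for n in("top","scene"):
    g=robot.grab_frame(n); f=np.load(n+'.npz')
    np.savez(n+'2.npz',**g)
    for nm,F in(('old',f),('new',g)):
        im=F['image'].astype(int); m=((im[:,:,2]-im[:,:,0]>45)).astype(np.uint8)
        k,l,s,c=cv2.connectedComponentsWithStats(m)
        print(n,nm,[(c[i].round(1).tolist(),int(s[i,4])) for i in range(1,k) if 15<s[i,4]<300 and 120<c[i][0]<510 and 175<c[i][1]<275])
cv2.imwrite('pics/s2.png',cv2.resize(g['image'][160:320,330:530,::-1],None,fx=3.7,fy=3.7))
```

```text
-47.5 -126 cmd 186.2 err [ 0.2  -0.05  0.12] [-2.6 -0.8  2.8] 24.23
-46 -126 cmd 186.8 err [1.36 0.03 0.27] [ 0.2 -0.7  0.1] 24.53
top old [([268.4, 195.5], 269), ([267.5, 225.0], 263), ([150.4, 249.0], 250), ([181.3, 249.0], 245), ([212.6, 249.3], 248), ([243.6, 250.0], 252)]
top new [([242.0, 178.9], 295), ([150.6, 249.0], 143), ([181.7, 249.0], 146), ([212.9, 249.1], 154), ([243.8, 249.2], 145)]
scene old [([453.0, 194.0], 138), ([429.9, 198.2], 135), ([406.1, 202.5], 148), ([382.0, 206.8], 146), ([376.8, 232.5], 273)]
scene new [([453.0, 194.6], 68), ([429.5, 198.9], 72), ([406.1, 203.3], 75), ([382.3, 207.8], 75), ([372.1, 224.8], 67), ([381.3, 240.6], 148)]
```

View pics/s2.png

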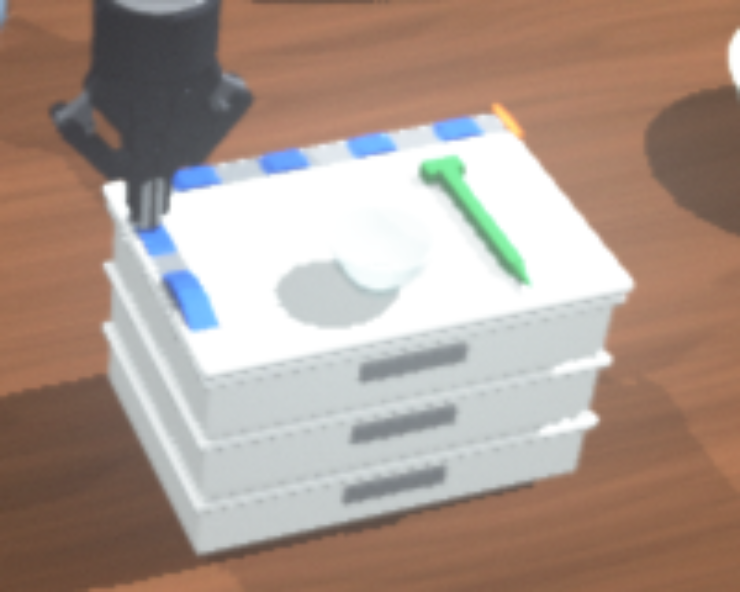

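The view shows the tower unmoved (tab centroids within 0.3 px), tabs 1–4 down, and the fingertip on tab 5. Carrying on.

Run:
```python
from run import *
P=[(-42,.1866),(-38,.1862),(-34,.1857),(-30,.1856),(-24,.1856),(-18,.1856),(-12,.1858),(-6,.1861),(0,.1862),(5,.1864),(9,.1866),(13,.1866),(18,.1862),(23,.1857),(28,.1856),(34,.1856),(40,.1856),(45,.1857)]
for x,z in P:
    f=slide(x,-126,z)
    if np.hypot(f[0],f[1])>9: print('stop');break
```

```text
-42 -126 cmd 186.6 err [0.77 0.04 0.23] [-0.1 -0.3  1.6] 24.92
-38 -126 cmd 186.2 err [-1.08  0.23  0.55] [-4.7 -1.8 10.2] 25.2
-34 -126 cmd 185.7 err [-2.59  0.54  0.96] [-10.8  -1.4  14.4] 25.48
stop
```

Run:
```python
from run import *
robot.sleep(.2); slide(-35,-126,.1860,.02); robot.sleep(.2); s=robot.sense(); print(((s['tcp_pos']-W(-35,-126,.186))*1e3).round(2),(s['wrist_force']-f0).round(1),s['tcp_rot'],s['torque'])
for x in(-32,-29,-26):
    f=slide(x,-126,.1860)
    if np.hypot(f[0],f[1])>9: break
```

```text
-35 -126 cmd 186.0 err [-1.63  0.54  0.77] [-7.4 -0.8 11.6] 25.93
[-1.64  0.54  0.74] [-7.5 -1.  11.6] [ 3.13938795  0.00521768 -0.00461605] [-0.0972393   1.59303954 -0.02014942]
-32 -126 cmd 186.0 err [-1.43  0.6   0.75] [-7.1 -0.8 11.1] 26.38
-29 -126 cmd 186.0 err [-1.43  0.7   0.76] [-7.4  0.4 10.1] 26.63
-26 -126 cmd 186.0 err [-1.3   0.71  0.74] [-6.7 -1.5 10.3] 26.88
```

It slides now, with z at 186.75 (home). Dragging outward digs in a bit, so I'll continue more lightly.

Run:
```python
from run import *
P=[(-21,.1861),(-16,.1861),(-11,.1861),(-6,.1862),(-1,.1862),(4,.1864),(8,.1866),(12,.1867),(16,.1866),(20,.1864),(24,.1861),(28,.1860),(32,.1860),(36,.1860)]
for x,z in P:
    f=slide(x,-126,z)
    if np.hypot(f[0],f[1])>9: print('stop');break
```

```text
-21 -126 cmd 186.1 err [-0.58  0.69  0.66] [-4.2  0.3  8.3] 27.2
-16 -126 cmd 186.1 err [-0.75  0.66  0.61] [-4.6 -0.6  8.3] 27.52
-11 -126 cmd 186.1 err [-0.47  0.59  0.5 ] [-4.  -0.6  6.7] 27.83
-6 -126 cmd 186.2 err [ 0.3  -0.23 -0.28] [ 0.3 -1.   1.4] 28.15
-1 -126 cmd 186.2 err [ 0.21 -0.03 -0.12] [-0.  -1.2  0.9] 28.47
4 -126 cmd 186.4 err [-0.71  0.08 -0.12] [-4.6 -1.   3.7] 28.78
8 -126 cmd 186.6 err [-0.86  0.12 -0.2 ] [-6.  -0.4  3.5] 29.07
12 -126 cmd 186.7 err [-0.61  0.15 -0.16] [-5.1 -0.6  3. ] 29.35
16 -126 cmd 186.6 err [-0.98  0.18 -0.15] [-6.4 -1.6  4.4] 29.63
20 -126 cmd 186.4 err [-3.68  0.13 -0.11] [-13.2  -2.1  10.8] 29.92
stop
```

Run:
```python
from run import *
P=[(16.5,.1868),(18,.1871),(22,.1871),(26,.1868),(30,.1866),(31,.1862),(31,.1858),(33,.1860),(36,.1861),(40,.1862)]
for x,z in P:
    f=slide(x,-126,z,.02)
    if np.hypot(f[0],f[1])>11: print('stop');break
```

```text
16.5 -126 cmd 186.8 err [ 1.23 -0.23  0.31] [-0.  -0.6  2.5] 30.24
18 -126 cmd 187.1 err [ 0.61 -0.07 -0.  ] [-0.3  0.3  0.6] 30.49
22 -126 cmd 187.1 err [ 0.15  0.04 -0.09] [-0.4 -1.   0.9] 30.84
26 -126 cmd 186.8 err [0.31 0.03 0.05] [-0.2 -0.8  1.3] 31.19
30 -126 cmd 186.6 err [0.1  0.18 0.25] [-2.  -0.5  4.1] 31.54
31 -126 cmd 186.2 err [-0.84  0.2   0.55] [-5.4 -0.   9.2] 31.79
31 -126 cmd 185.8 err [-0.79  0.18  1.  ] [-5.1 -1.   9.8] 32.04
33 -126 cmd 186.0 err [-0.88  0.32  0.78] [-6.2 -1.2  8.6] 32.29
36 -126 cmd 186.1 err [-0.84  0.43  0.69] [-5.3 -0.   9.5] 32.59
40 -126 cmd 186.2 err [-0.53  0.46  0.57] [-3.8 -0.4  6.5] 32.94
```

Run:
```python
from run import *
import cv2
robot.move_straight(W(40,-126,.31),vel=.12)
robot.goto([.45,-.25,.40],RPY); print(robot.sense()['t'])
for n,b in(("top",(155,275,120,290)),("scene",(170,310,340,510))):
    g=robot.grab_frame(n); im=g['image'].astype(int); m=((im[:,:,2]-im[:,:,0]>45)).astype(np.uint8)
    k,l,s,c=cv2.connectedComponentsWithStats(m)
    print(n,[(c[i].round(1).tolist(),int(s[i,4])) for i in range(1,k) if 15<s[i,4]<300 and b[2]<c[i][0]<b[3] and b[0]<c[i][1]<b[1]])
    cv2.imwrite(f'pics/{n}3.png',cv2.resize(g['image'][b[0]:b[1],b[2]:b[3],::-1],None,fx=4,fy=4))
```

```text
35.4583
top [([268.4, 194.4], 154), ([268.0, 224.0], 148), ([151.0, 249.1], 148), ([182.1, 249.0], 152), ([213.3, 249.1], 147), ([244.6, 249.0], 143)]
scene [([452.6, 194.6], 69), ([429.6, 198.9], 75), ([406.0, 203.5], 73), ([381.7, 207.9], 74), ([371.7, 224.5], 70), ([381.0, 240.9], 76)]
```

View pics/scene3.png

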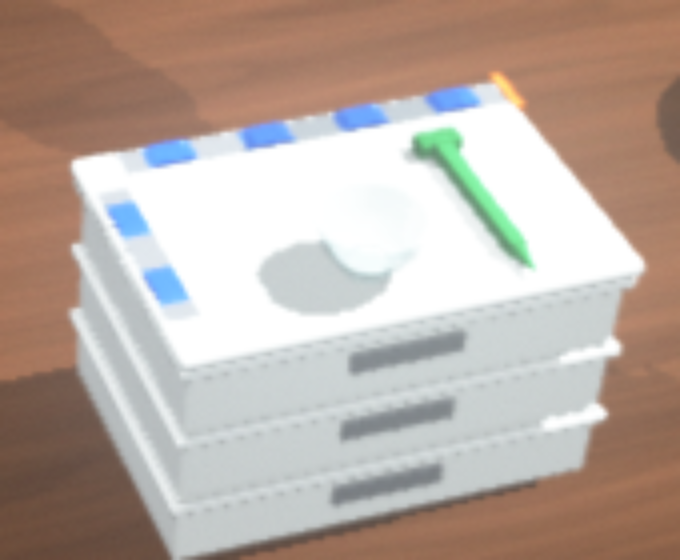

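View pics/top3.png

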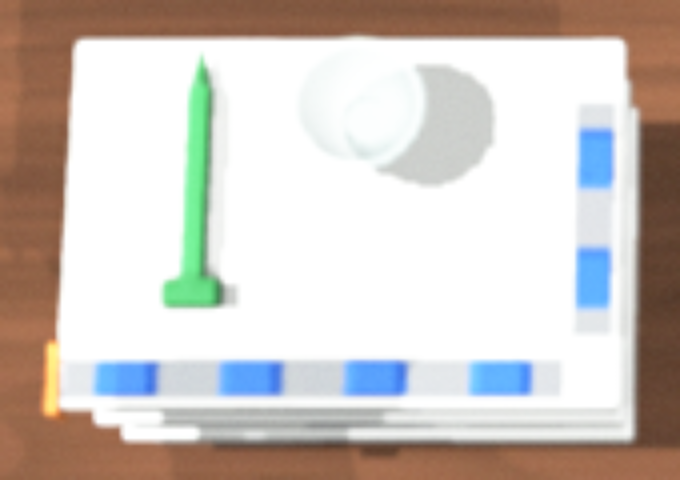

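Both views show all six tabs equally sunk (top-view areas 143–154 px). The tower, peg and ramekin have not moved, and the hand is clear.

```bash
python3 -c "
from plant import robot
print(robot.close_job())"
```

```text
the job is handed in; nothing more can be done
None
```

I pressed all six tabs home in order in one pass from the clip and handed the job in at about 35 s with the hand clear. The tower, the peg on the lid and the ramekin had not visibly moved; side load reached about 15 N where the fingertip jammed on tab 5's ramp (13 N on tab 6's), and I eased up 1–2 mm there, so contact force fell to almost nothing.

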